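# Index the die table to its next stake and run the press tray home

## Robot

A 6-joint arm with a two-finger parallel gripper is mounted at the origin on the work surface. World frame = base frame: x ahead of the robot, y to its left, z up, the work surface at z = 0. Lengths are in m, angles in rad, forces in N, time in s.
With the tool pointing down it reaches from about 0.15 to 0.775 m from the base axis. Payload 6.1 kg.
Tool frame: the origin (TCP) lies midway between the tips of the shut fingers; the grasp point (between the pads) lies 19 mm behind it (arm.tcp_to_grasp is the distance from the TCP to the grasp point, in m); y points along the fingers, x is the direction in which the jaws open and shut, and the axes are right-handed (so a half turn about y gives the same grasp; the last joint's range is limited). The gripper opens to 85 mm and grips with 20 to 120 N. Pads are 22 mm wide; open, the fingers measure 114 mm over their backs; the gripper's body (76 mm by 85 mm) begins 54 mm behind the grasp point. The pads swing forward as they close: fully open they stand 13 mm farther back than shut.
Start: joints at [-1.216, 0.126, -0.04, 1.405, 0, 1.571], TCP at [0.182, -0.492, 0.231] pointing down, gripper open.
Joint ranges: [-2.72, 2.72], [-0.95, 1.95], [-1.27, 1.35], [-1.78, 2.02], [-1.46, 1.47], [-3.14, 3.14]. Speed limits (rad/s): [2.39, 2.39, 3.01, 3.14, 3.14, 3.14].

## Interface

Orientations are given as a rotation vector (axis times angle).
In Python, from cell import arm gives the robot as it stands. The module is installed in compiled form; this text tells all that it offers.
- The arm moves only by the tool step_arm, never from a script. Its argument "plan" is text: rows parted by semicolons, each of 5 numbers parted by spaces: the shift along the tool's x, y, z scaled (see below), then the turn about the tool's y scaled (see below), then the opening, from 0 (shut) to 1 (fully open). In form: tx ty tz turn claw; .... A call has 1 to 12 rows; each row shifts and turns the pose as measured when the row begins, along the tool's axes as they then stand; what a row does not reach is not made up. The controller multiplies each number of a shift by 60 cm and each number of a turn by 120 degrees. A row lasts 1/10 s, in which the tool goes at most 50 mm and 8.59 degrees, less where a joint would pass 70% of its speed; a pose out of reach is approached as far as the arm can. A call with a number of a shift or a turn outside -1 to 1 is refused whole. A call with a gripper value outside its range is refused whole. The fingers move at their own pace and stop on an object; "force" is the grip in N (left out, the last holds). Time passes only in rows, so rows that do not move let the fingers close. It gives the time, the measured TCP pose, the force and the opening at its end, in the units of the state.
- arm.get_obs(): the state, without advancing time (a new reading comes with each control period).
- arm.snapshot(name): name is "side" or "top"; returns the picture (480x640x3 uint8, red, green, blue); there is no depth.
- arm.get_calibration(name): a dict with "fx", "fy", "cx", "cy" (pixels), "k1" (the pictures are not rectified: a ray, as slopes to the right and down, at radius r is drawn at 1 + k1 r^2 times it, then the intrinsics apply), "R" (3x3) and "t" (3): a world point X has camera coordinates R X + t. Camera axes: x right, y down, z forward; pixel columns grow to the right and rows downward; lengths in m; the calibration is good to about 2 mm. A picture is of the moment at which its call begins. get_calibration takes no time and is no camera call.
- arm.close_job(): hands the job in, once; it reports no verdict.
The state is a dict: "clock": time; "joint_positions": joint angles; "qvel": joint speeds; "effort": joint torques, N m; "position": TCP position; "ee_rot": TCP orientation; "contact_force": force on the tool from outside, world axes, zero at the start; "torque": the same for the moment, N m; "opening": finger opening in m.
Only numpy, scipy, OpenCV 4.12 (cv2) and the standard library are available. Lean on these libraries where they do the work, as an engineer would, in place of code of your own. Each camera call takes 0.05 s, during which the arm holds its last target. There are 200 camera calls.

## Task

Bring up the next forming stake on the bench press and put the tray back: draw the black spring plunger on the rim of the round die table, swing the table one hole anticlockwise (seen from above) and let the plunger drop in so that the table is locked again. Then press down the release lever at the tray's front corner and push the tray in, fully home under the press, and let go. Leave the tools lying round the press where they are.

Things in the scene. Friction and masses are not known exactly. Their poses are not given: they have to be found in the camera images.
- table_axis (a point): On the upright axis of the die table, level with its top, 88 mm above the bench. Frame of the tray: x level, the way the tray is pushed in; y to its left (the lever's side); z up. The die table is a dark round steel plate, 156 mm dia., turning on the tray over a fixed light-metal index ring, 200 mm dia., with six holes 60 deg apart in its bevelled rim.
- stake_horn (a point): Tip of the horn on the tallest of the six steel forming stakes that stand on the die table (62 mm from its axis, 60 deg apart, tops 148 to 202 mm above the bench). It has a small anvil head, 178 to 202 mm up; the horn points out to 116 mm from the axis, right over the plunger's inner side, so a hand reaches the plunger along its slant, not from straight above.
- plunger_grip (a point): Middle of the plunger's black round knob, a plain cylinder 29 mm dia., 50 mm long, 126 mm from the table axis, 119 mm up; it can be gripped any way round, within 20 mm of the point along its length. Frame: z along the plunger, the way it is pulled, leaning 35 deg outwards from vertical; y level along the rim. It rides on the die table and swings it.
- plunger (a joint): How far the plunger is drawn along its axis, m: 0 = seated in a hole, 0.016 = fully drawn. The pin goes 8 mm deep; drawn by 10 mm it is clear of the ring everywhere. Let go between holes it rides on the ring at 0.008 to 0.009 and drops into the next hole it meets. Spring: 6 N seated, 12 N fully drawn.
- die_table (a joint): Angle of the die table on the tray, rad, anticlockwise from above positive; 0 at the start, where the plunger is at the middle of the tray's front. Turns only with the plunger drawn. The next hole is at 1.047 (60 deg); holes have about 0.8 deg of play, and a pin let go within 1.5 deg drops in. The table turns stiffly (about 0.2 N m) and stays where it is left.
- release_pad (a point): Centre of the top of the release lever's thumb pad: dark steel with ribs, 50 mm (along the tray's x) x 36 mm x 8 mm, sticking out forward through a slot at the left end of the tray's front panel, its top 70 mm above the bench. The lever is a rocker hinged 101 mm further in; the pad is pressed down to unlatch the slides.
- release (a joint): Angle of the release lever, rad: 0 = up, 0.16 = fully pressed. From 0.10 on (pad middle 10 mm down) the tray is unlatched; the pad can go down 16 mm. 3 N to start, 8 N at the stop. Hold it down until the tray has gone in by 15 mm; once let go after 40 mm it springs fully up.
- tray_front (a point): Middle of the upright front face of the tray's left corner plate, behind and above the thumb pad: 29 mm further in along x than the pad's middle and 22 mm above its top. The plate is 45 mm wide and stands 78 to 105 mm above the bench there, over the lever's slot; a finger holding the pad down can push the tray in on it. Frame as table_axis.
- tray (a joint): How far the tray has been pushed in, m: 0 = run out and latched (start), 0.140 = fully home against its stop. It slides level along the x axis of table_axis with about 3 N of friction, and is latched at 0, with 2 mm of play, until the release lever is pressed.
- hammer_grip (a point): Bystander, leave alone: a cross-peen hammer, 270 mm long, wooden handle, dark steel head, lying on the bench to the right of the press tray; point on the handle, 13 mm up.
- pine_center (a point): Bystander, leave alone: a plain pine block, 130 x 60 x 45 mm, lying to the left of the press; point at its centre.
- mallet_center (a point): Bystander, leave alone: a wooden mallet, head 68 mm dia. x 90 mm, handle 200 mm, lying at the right; point at the centre of its head.
- file_center (a point): Bystander, leave alone: a flat file with a wooden handle, 260 mm long, lying at the left; point at its middle, 14 mm up.
- tin_center (a point): Bystander, leave alone: a round plain metal tin, 72 mm dia. x 55 mm, at the left; point at its centre.
- weight_center (a point): Bystander, leave alone: a turned brass weight with a knob on top, 60 mm dia. x 78 mm, at the right; point at its centre.

How it is judged:
On the way, in this order (a step that is already met when the one before it is completed fails the run):
1. the plunger is drawn clear of its first hole, with the tray still out (value of joint plunger above 0.0065 m and value of joint die_table between -0.2 and 0.2 rad and value of joint tray below 0.012 m), for 0.1 s.
2. the die table stands at the next hole anticlockwise (60 deg on, within 2.3 deg) with the plunger dropped in, the tray still out (value of joint die_table between 1.007 and 1.087 rad and value of joint plunger below 0.003 m and value of joint tray below 0.012 m), for 0.2 s.
3. the release lever is pressed down far enough to unlatch, with the tray still out (value of joint release above 0.08 rad and value of joint tray below 0.03 m and value of joint die_table between 1.007 and 1.087 rad and value of joint plunger below 0.003 m), for 0.05 s.
4. the tray is fully home (within 6 mm of its stop) (value of joint tray above 0.134 m), for 0.2 s.
At the end, for the whole second after the job is handed in: The die table is locked one hole anticlockwise from where it started (60 deg, within 2.3 deg) with the plunger seated (within 3 mm), the tray is fully home (within 6 mm of its stop), the release lever is back up, and everything is at rest (value of joint die_table between 1.007 and 1.087 rad and value of joint plunger below 0.003 m and value of joint tray above 0.134 m and value of joint release below 0.03 rad and velocity of joint tray between -0.02 and 0.02 m/s and velocity of joint die_table between -0.05 and 0.05 rad/s); the robot touches nothing.
It fails at once if a tool or block lying round the press is shoved by more than 30 mm (distance of any of hammer_grip, pine_center, mallet_center, file_center, tin_center, weight_center from where it was at the start of the episode above 0.03 m).
It also fails if it takes over 54 s, if anything falls off the work surface, if the arm or the gripper's body presses on something with over 40 N, if the wrist force passes 120 N, or if a joint passes its speed limit or range.

## Working session

There is one attempt and no reset: what is moved stays moved. The work goes in short steps, Python scripts to look and compute and a tool call to move; the robot and the scene stay as the last step left them, time stands still between calls to the robot, and variables do not carry over. Pictures are saved under pics/ and viewed, about 8 in all and at most 12, crops included, and the job is handed in when it is done.

Besides the shell and the picture viewer there is one more tool, called after "Emit:" as name(argument=value, ...) on one line, values as JSON. step_arm: Moves the arm, as the interface text tells. Its arguments: {"type":"object","properties":{"plan":{"type":"string"},"force":{"type":"number"}},"required":["plan"]}

```bash
mkdir -p pics; python3 - <<'E'
from cell import arm
import cv2
for n in("side","top"):
    cv2.imwrite(f"pics/{n}0.png",arm.snapshot(n)[:,:,::-1]); print(n,arm.get_calibration(n))
print(arm.get_obs(), arm.tcp_to_grasp)
E
```

```text
side {'fx': 461.7843085054836, 'fy': 461.7843085054836, 'cx': 311.0761552608104, 'cy': 233.97810605020487, 'k1': -0.01998946434873151, 'R': array([[-0.93440636, -0.35574016, -0.01826745],
       [-0.23738688,  0.66012847, -0.71265551],
       [ 0.26557905, -0.66157339, -0.70127628]]), 't': array([0.51165113, 0.23567349, 1.20938765])}
top {'fx': 609.31234619183, 'fy': 609.31234619183, 'cx': 326.93285803522207, 'cy': 243.71915057642897, 'k1': -0.14894946014844807, 'R': array([[-0.00591205, -0.99982969,  0.01748251],
       [-0.99387042,  0.003945  , -0.11048084],
       [ 0.11039306, -0.01802851, -0.99372448]]), 't': array([-0.03766511,  0.58210898,  1.61850804])}
{'clock': 0.1, 'joint_positions': array([-1.21602403e+00,  1.26327712e-01, -4.05384395e-02,  1.40541492e+00,
        1.49789592e-05,  1.57080639e+00]), 'qvel': array([-0.00115226, -0.00291289,  0.00168134,  0.00012055, -0.00012076,
       -0.00037747]), 'effort': array([-1.62619661e-03, -4.36900914e+01,  3.53608668e+01,  1.35924818e-02,
       -1.50486198e-04, -2.75203706e-05]), 'position': array([ 0.18224196, -0.49193988,  0.23058775]), 'ee_rot': array([-1.35552118,  0.94489843, -0.94289889]), 'contact_force': array([-0.33636221, -0.33152083,  0.4189303 ]), 'torque': array([-0.0020682 , -0.02071997,  0.02481409]), 'opening': 0.0854226705754101} 0.0187
```

View pics/side0.png

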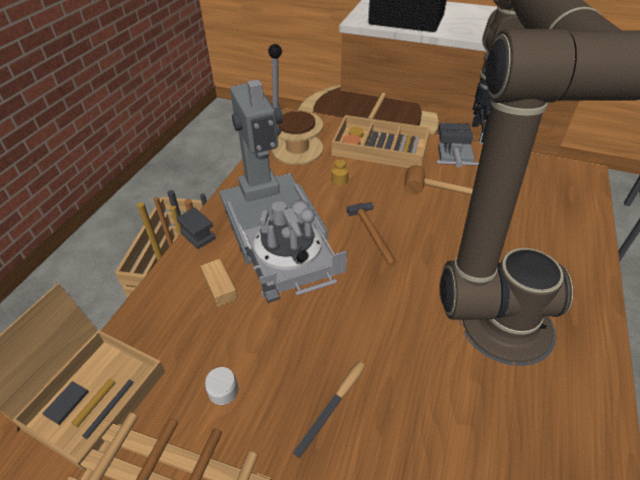

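View pics/top0.png

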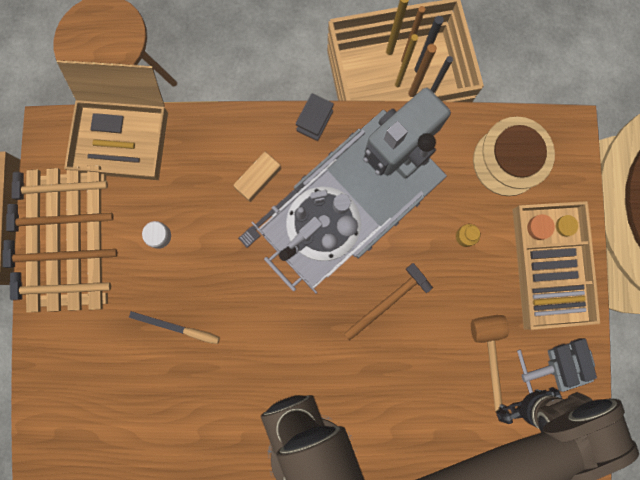

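The side picture shows the tray with the die table around (288,238), the black plunger at about (302,256) and the lever at (270,292). In the top picture the table is near (322,222), the plunger near (288,253) and the ribbed pad near (249,238). I'll crop and enlarge both.

```bash
python3 - <<'E'
import cv2,numpy as np
a=cv2.imread("pics/top0.png")[170:300,230:380]; b=cv2.imread("pics/side0.png")[190:310,215:355]
a=cv2.resize(a,None,fx=4,fy=4,interpolation=3);b=cv2.resize(b,None,fx=4,fy=4,interpolation=3)
cv2.imwrite("pics/ct.png",a);cv2.imwrite("pics/cs.png",b)
E
```

```text
(no output)
```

View pics/ct.png

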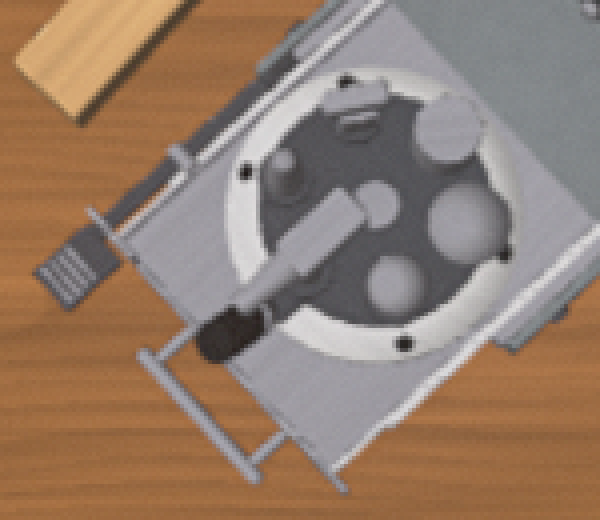

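View pics/cs.png

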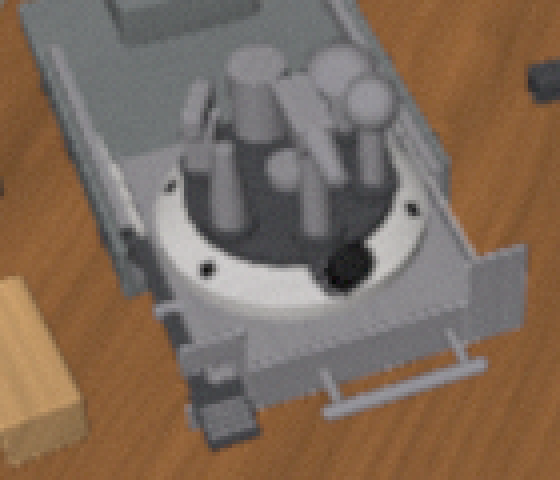

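Top crop: index holes at (347,82), (246,172), (505,253) and (404,343), knob about (232,335), pad tip edge about (52,291). Side crop: holes at (170,187), (207,270) and (412,209), knob about (349,266), pad about (232,420). I'll fit the tray pose from these.

```bash
cat > h.py <<'E'
import numpy as np
from cell import arm
from scipy.optimize import least_squares
from scipy.spatial.transform import Rotation as Rn
C={n:arm.get_calibration(n) for n in("top","side")}
def proj(n,X):
    c=C[n];p=np.atleast_2d(X)@c["R"].T+c["t"];s=p[:,:2]/p[:,2:]
    s=s*(1+c["k1"]*(s**2).sum(1,keepdims=True))
    return s*[c["fx"],c["fy"]]+[c["cx"],c["cy"]]
def tri(t,s,X0=(.6,.1,.1)):
    r=least_squares(lambda X:np.r_[proj("top",X)[0]-t,proj("side",X)[0]-s],X0);return r.x,r.fun
T=lambda x,y:np.array([230+x/4-.4,170+y/4-.4]); S=lambda x,y:np.array([215+x/4-.4,190+y/4-.4])
E
python3 - <<'E'
from h import *
top=[(347,82),(246,172),(505,253),(404,343)]; ta=[60,120,-60,-120]  # tray-frame angle of each
side=[(170,187),(207,270),(412,209)]; sa=[60,120,-120]
def mod(p):
    x,y,yaw,r,z=p
    f=lambda a:np.c_[x+r*np.cos(yaw+np.radians(a)),y+r*np.sin(yaw+np.radians(a)),0*np.array(a)+z]
    return f(ta),f(sa)
def res(p):
    a,b=mod(p)
    return np.r_[(proj("top",a)-[T(*q) for q in top]).ravel(),(proj("side",b)-[S(*q) for q in side]).ravel()]
r=least_squares(res,[.6,0,-.7,.09,.08]);print(r.x,r.fun.round(1))
x,y,yaw=r.x[:3];u=np.array([np.cos(yaw),np.sin(yaw)]);l=np.array([-u[1],u[0]])
def loc(P):d=np.array(P[:2])-[x,y];return np.r_[d@u,d@l,P[2]].round(4)
for n,t,s in(("knob",(232,335),(349,266)),("knobtop",(216,347),(352,262)),("pad",(78,270),(231,414))):
    X,f=tri(T(*t),S(*s));print(n,X.round(4),loc(X),f.round(1))
k=np.r_[x-.126*u[0],y-.126*u[1],.119];print("knob pred",k,proj("top",k),proj("side",k))
# yaw from long slide edge in top
E
```

```text
[ 0.63378094 -0.03105055 -0.83334183  0.08987815  0.06995036] [-0.2  0.2  0.2  0.1 -0.1  0.   0.3  0.3 -0.2 -0.1 -0.3 -0.1 -0.3  0.1]
knob [0.5477 0.0618 0.1229] [-0.1266 -0.0013  0.1229] [-0.  -0.1  0.1  0. ]
knobtop [0.5397 0.0715 0.1394] [-0.1391 -0.0007  0.1394] [-0.2 -0.5  0.6  0.1]
pad [0.5941 0.1657 0.0694] [-0.1723  0.1029  0.0694] [ 0.3  0.8 -0.9 -0.1]
knob pred [0.54905779 0.06221246 0.119     ] [[287.49061201 252.89915643]] [[301.43375849 257.09102498]]
```

```bash
cat >> h.py <<'E'
A=np.array([.6338,-.0311]);YAW=-.8333
u=np.array([np.cos(YAW),np.sin(YAW)]);l=np.array([-u[1],u[0]])
def W(lx,ly,z):return np.r_[A+lx*u+ly*l,z]
def cyl(r,deg,z):a=np.radians(deg);return W(r*np.cos(a),r*np.sin(a),z)
def loc(P):d=np.array(P[:2])-A;return np.r_[d@u,d@l,P[2]]
def go(P,xdeg,n=None):
    """numbers to reach P with tool x along tray-frame angle xdeg (mod 180); totals in scaled units"""
    o=arm.get_obs();R=Rn.from_rotvec(o["ee_rot"]).as_matrix();d=P-o["position"]
    g=np.degrees(YAW)+xdeg;x=np.array([np.cos(np.radians(g)),np.sin(np.radians(g)),0])
    b=R.T@x;turn=np.degrees(np.arctan2(-b[2],b[0]));turn=(turn+90)%180-90
    print("t",round(o["clock"],2),"loc",loc(o["position"]).round(4),"r/deg",np.hypot(*loc(o["position"])[:2]).round(4),np.degrees(np.arctan2(*loc(o["position"])[1::-1])).round(1),"F",o["contact_force"].round(1),"open",round(o["opening"],4),"tilt",R[:,1].round(3))
    print("dist",np.linalg.norm(d).round(4),"tool shift scaled",(R.T@d/.6).round(4),"turn deg",turn.round(1),"scaled",(turn/120).round(4))
    return R
E
python3 - <<'E'
from h import *
R=go(cyl(.146,180,.24),90);print(R.round(3))
o=arm.get_obs();print(o["joint_positions"].round(3)); print(cyl(.146,180,.24),W(-.16,.103,.1),cyl(.14,240,.13))
E
```

```text
t 0.1 loc [ 0.0374 -0.6441  0.2306] r/deg 0.6452 -86.7 F [-0.3 -0.3  0.4] open 0.0854 tilt [-0.001  0.001 -1.   ]
dist 0.6698 tool shift scaled [-0.6846 -0.0147  0.8817] turn deg 68.1 scaled 0.5673
[[ 0.347 -0.001  0.938]
 [-0.938  0.001  0.347]
 [-0.001 -1.     0.   ]]
[-1.216  0.126 -0.041  1.405  0.     1.571]
[0.53562421 0.07696255 0.24      ] [0.602446   0.15658571 0.1       ] [ 0.49699046 -0.06081783  0.13      ]
```

Emit:
step_arm(plan="-0.051 -0.004 0.066 0 1;-0.051 -0.004 0.066 0 1;-0.051 -0.004 0.066 0 1;-0.051 -0.004 0.066 0 1;-0.051 -0.004 0.066 0 1;-0.051 -0.004 0.066 0 1;-0.051 -0.004 0.066 0 1;-0.051 -0.004 0.066 0 1;-0.051 -0.004 0.066 0 1;0 0 0 0.05 1;0 0 0 0.05 1;0 0 0 0 1", force=60)

```text
clock: 1.3
position: [0.4225, -0.1039, 0.2477]
ee_rot: [-1.269, 1.113, -1.099]
contact_force: [0.5, 0.1, -0.5]
opening: 0.0853
```

```bash
python3 - <<'E'
from h import *
go(cyl(.146,180,.24),90);print(arm.get_obs()["joint_positions"].round(3))
E
```

```text
t 1.3 loc [-0.0882 -0.2054  0.2477] r/deg 0.2235 -113.2 F [ 0.5  0.1 -0.5] open 0.0853 tilt [-0.005  0.007 -1.   ]
dist 0.2135 tool shift scaled [-0.2725  0.014   0.2285] turn deg 55.7 scaled 0.4641
[-0.245 -0.038 -0.176  1.439  0.006  2.758]
```

Emit:
step_arm(plan="-0.054 0.001 0.045 0 1;-0.054 0.001 0.045 0 1;-0.054 0.001 0.045 0 1;-0.054 0.001 0.045 0 1;-0.054 0.001 0.045 0 1;0 0 0 -0.07 1;0 0 0 -0.07 1;0 0 0 -0.07 1;0 0 0 -0.07 1;0 0 0 -0.07 1;0 0 0 -0.07 1;0 0 0 -0.07 1")

```text
clock: 2.5
position: [0.5364, 0.0766, 0.2401]
ee_rot: [-1.548, 0.307, -0.286]
contact_force: [-0.3, -0.7, 0.5]
opening: 0.0853
```

Emit:
step_arm(plan="0 0 0 -0.07 1;0 0 0 -0.07 1;0 0 0 -0.07 1;0 0 0 -0.07 1;0 0 0 -0.07 1;0 0 0 -0.07 1;0 0 0 -0.07 1;0 0 0 0 1")

```text
clock: 3.3
position: [0.5354, 0.0707, 0.2374]
ee_rot: [-1.496, -0.514, 0.54]
contact_force: [-0.5, -0.2, 0.2]
opening: 0.0856
```

```bash
python3 - <<'E'
from h import *
go(cyl(.146,180,.20),90);print(arm.get_obs()["joint_positions"].round(3))
E
```

```text
t 3.3 loc [-0.1415 -0.0044  0.2374] r/deg 0.1416 -178.2 F [-0.5 -0.2  0.2] open 0.0856 tilt [-0.018  0.003 -1.   ]
dist 0.0379 tool shift scaled [0.0077 0.0624 0.0071] turn deg -3.6 scaled -0.0302
[0.128 0.17  0.025 1.444 0.006 1.025]
```

Emit:
step_arm(plan="0.0077 0.03 0.007 -0.03 0.8;0 0.03 0 0 0.7;0 0.03 0 0 0.7;0 0.03 0 0 0.7;0 0 0 0 0.7")

```text
clock: 3.8
position: [0.5351, 0.0749, 0.1629]
ee_rot: [-1.486, -0.554, 0.58]
contact_force: [-0.9, -0.3, -0.5]
opening: 0.0599
```

```bash
python3 - <<'E'
from h import *
import cv2
R=go(cyl(.146,180,.130),90);print(R.round(3))
a=arm.snapshot("top")[170:300,230:380,::-1];b=arm.snapshot("side")[150:290,215:365,::-1]
a=cv2.resize(a,(450,390),interpolation=3);b=cv2.resize(b,(418,390),interpolation=3);cv2.imwrite("pics/p1.png",np.hstack([a,b])[:,:800])
E
```

```text
t 3.8 loc [-0.1448 -0.0018  0.1629] r/deg 0.1448 -179.3 F [-0.9 -0.3 -0.5] open 0.0599 tilt [-0.018  0.003 -1.   ]
dist 0.033 tool shift scaled [0.0036 0.0549 0.0013] turn deg -0.7 scaled -0.0056
[[ 0.748 -0.018 -0.664]
 [ 0.664  0.003  0.748]
 [-0.012 -1.     0.014]]
```

View pics/p1.png

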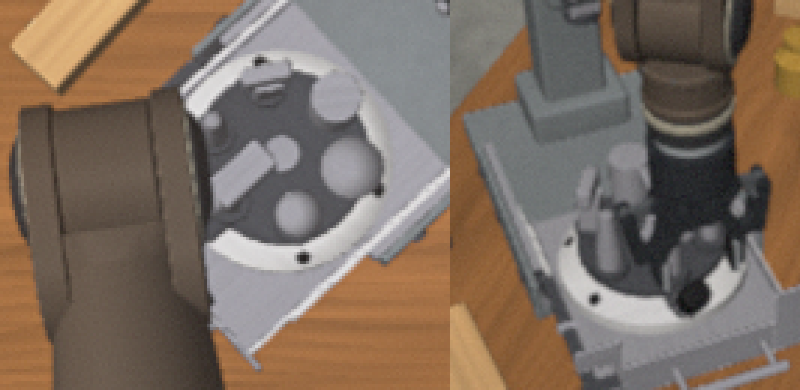

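The hand hangs over the knob: the knob is at (690,295) in this view, with the near fingertip just above it, and the horn is clear of the fingers. I'll go down slowly, checking forces.

Emit:
step_arm(plan="0.0035 0.02 0.0015 -0.005 0.7;0 0.02 0 0 0.7;0 0.008 0 0 0.7;0 0.003 0 0 0.7;0 0 0 0 0.7")

```text
clock: 4.4
position: [0.5384, 0.0774, 0.1349]
ee_rot: [-1.485, -0.568, 0.582]
contact_force: [-0.1, -0.3, 1.0]
opening: 0.0599
```

```bash
python3 - <<'E'
from h import *
go(cyl(.146,180,.128),90)
for y in(.032,-.032):
  for z in (.135,.165):print(proj("side",W(-.146,y,z)))
E
```

```text
t 4.4 loc [-0.1445  0.0024  0.1349] r/deg 0.1445 179.1 F [-0.1 -0.3  1. ] open 0.0599 tilt [-0.011  0.004 -1.   ]
dist 0.0075 tool shift scaled [-0.0039  0.0116  0.0024] turn deg -0.1 scaled -0.0006
[[292.39616312 261.61132557]]
[[291.84667243 253.71912494]]
[[315.29894669 254.7225688 ]]
[[315.16139284 246.81317208]]
```

Emit:
step_arm(plan="-0.004 0.008 0.001 0 0.7;0 0.005 0 0 0.7;0 0 0 0 0.2;0 0 0 0 0.1;0 0 0 0 0.1;0 0 0 0 0.1;0 0 0 0 0.1;0 0 0 0 0.1", force=80)

```text
clock: 5.2
position: [0.5362, 0.0763, 0.1276]
ee_rot: [-1.485, -0.569, 0.581]
contact_force: [-0.9, 0.4, -0.5]
opening: 0.0252
```

```bash
python3 - <<'E'
from h import *
R=go(cyl(.155,180,.140),90);print(R.round(3))
E
```

```text
t 5.2 loc [-0.1451  0.      0.1276] r/deg 0.1451 180.0 F [-0.9  0.4 -0.5] open 0.0252 tilt [-0.01   0.005 -1.   ]
dist 0.0158 tool shift scaled [-0.0001 -0.0205  0.0167] turn deg -0.1 scaled -0.0007
[[ 0.741 -0.01  -0.671]
 [ 0.671  0.005  0.741]
 [-0.004 -1.     0.01 ]]
```

Emit:
step_arm(plan="0 0 0 0 0.1;0 0 0 0 0.1")

```text
clock: 5.4
position: [0.5362, 0.0763, 0.1276]
ee_rot: [-1.485, -0.569, 0.581]
contact_force: [-0.3, -0.1, 0.2]
opening: 0.0252
```

```bash
python3 - <<'E'
from h import *
print("meas",S(335,178),"topknobpred",proj("top",W(-.116,0,.19)))
for z in(.178,.184,.19,.196,.202):print(z,proj("side",W(-.116,0,z)), ((proj("side",W(-.116,0,z))-[215,190])*4).round(0))
E
```

```text
meas [298.35 234.1 ] topknobpred [[289.17992579 247.37402   ]]
0.178 [[299.33014701 239.0088949 ]] [[337. 196.]]
0.184 [[299.24619227 237.36980821]] [[337. 189.]]
0.19 [[299.1616485 235.7191017]] [[337. 183.]]
0.196 [[299.07650958 234.05665394]] [[336. 176.]]
0.202 [[298.99076936 232.38234181]] [[336. 170.]]
```

Emit:
step_arm(plan="0 -0.005 0.0035 0 0.1;0 -0.005 0.0035 0 0.1;0 0 0 0 0.1", force=120)

```text
clock: 5.7
position: [0.5335, 0.0789, 0.1319]
ee_rot: [-1.487, -0.567, 0.582]
contact_force: [3.5, -0.7, -8.2]
opening: 0.0231
```

```bash
python3 - <<'E'
from h import *
R=go(cyl(.152,180,.1376),90)
f=arm.get_obs()["contact_force"];print("axial",f@np.r_[-u*np.sin(.611),np.cos(.611)])
E
```

```text
t 5.7 loc [-0.1488 -0.0003  0.1319] r/deg 0.1488 -179.9 F [ 3.5 -0.7 -8.2] open 0.0231 tilt [-0.011  0.003 -1.   ]
dist 0.0065 tool shift scaled [ 0.0004 -0.0095  0.0054] turn deg -0.1 scaled -0.0009
axial -8.389551435651875
```

The axial load of 8.4 N matches the spring, so the grip holds. I'll keep drawing.

Emit:
step_arm(plan="0 -0.006 0.004 0 0.1;0 -0.006 0.004 0 0.1;0 -0.002 0.002 0 0.1;0 0 0 0 0.1;0 0 0 0 0.1")

```text
clock: 6.2
position: [0.5296, 0.0825, 0.1388]
ee_rot: [-1.49, -0.566, 0.584]
contact_force: [4.3, -1.6, -12.3]
opening: 0.023
```

```bash
python3 - <<'E'
from h import *
R=go(cyl(.152,180,.1376),90)
f=arm.get_obs()["contact_force"];print("axial",f@np.r_[-u*np.sin(.611),np.cos(.611)],R.round(3))
E
```

```text
t 6.2 loc [-0.1541 -0.0007  0.1388] r/deg 0.1541 -179.7 F [  4.3  -1.6 -12.3] open 0.023 tilt [-0.012 -0.001 -1.   ]
dist 0.0026 tool shift scaled [ 0.0012  0.002  -0.0036] turn deg -0.1 scaled -0.001
axial -12.388804544818322 [[ 0.742 -0.012 -0.671]
 [ 0.671 -0.001  0.742]
 [-0.01  -1.     0.007]]
```

Emit:
step_arm(plan="-0.0224 0 -0.001 -0.0417 0.1;-0.0224 0 -0.001 -0.0417 0.1;-0.0224 0 -0.001 -0.0417 0.1;-0.0224 0 -0.001 -0.0417 0.1;0 0 0 0 0.1")

```text
clock: 6.7
position: [0.4961, 0.0382, 0.1382]
ee_rot: [-1.394, -0.844, 0.865]
contact_force: [5.2, -4.2, -11.1]
opening: 0.0231
```

```bash
cat > s.py <<'E'
from h import *
import sys
d,r,z=float(sys.argv[1]),float(sys.argv[2]),float(sys.argv[3])
R=go(cyl(r,d,z),d-90)
p=loc(arm.get_obs()["position"]);a=np.arctan2(p[1],p[0]);f=arm.get_obs()["contact_force"]
e=np.r_[u*np.cos(a)+l*np.sin(a),0];t=np.r_[-u*np.sin(a)+l*np.cos(a),0]
g=np.degrees(np.arctan2(R[1,0],R[0,0])-YAW)+90
print("F rad/tan/z",f@e,f@t,f[2],"tool angle vs arc",((g-np.degrees(a)+90)%180-90).round(2))
E
python3 s.py 200 .154 .139
```

```text
t 6.7 loc [-0.1439 -0.0553  0.1382] r/deg 0.1541 -159.0 F [  5.2  -4.2 -11.1] open 0.0231 tilt [-0.012 -0.004 -1.   ]
dist 0.0029 tool shift scaled [ 0.0046 -0.0014 -0.0002] turn deg 0.7 scaled 0.0057
F rad/tan/z -6.498326627309752 1.428834252306728 -11.077507830905727 tool angle vs arc -0.34
```

Emit:
step_arm(plan="-0.0224 0 -0.001 -0.0417 0.1;-0.0224 0 -0.001 -0.0417 0.1;-0.0224 0 -0.001 -0.0417 0.1;-0.0224 0 -0.001 -0.0417 0.1;-0.0224 0 -0.001 -0.0417 0.1;-0.0224 0 -0.001 -0.0417 0.1;0 0 0 0 0.1")

```text
clock: 7.4
position: [0.4795, -0.0414, 0.1381]
ee_rot: [-1.168, -1.252, 1.268]
contact_force: [6.0, -2.7, -11.1]
opening: 0.0231
```

```bash
python3 s.py 240 .154 .139
```

```text
t 7.4 loc [-0.0962 -0.1211  0.1381] r/deg 0.1547 -128.5 F [  6.   -2.7 -11.1] open 0.0231 tilt [-0.011 -0.002 -1.   ]
dist 0.0228 tool shift scaled [-0.0377 -0.0015 -0.0037] turn deg -8.2 scaled -0.0681
F rad/tan/z -5.7912565351103265 3.05080838991723 -11.081382118979533 tool angle vs arc 0.27
```

Emit:
step_arm(plan="-0.0126 0 -0.001 -0.0233 0.1;-0.0126 0 -0.001 -0.0233 0.1;-0.0126 0 -0.001 -0.0233 0.1;0 0 0 0 0.1;0 0 0 0 0.1")

```text
clock: 7.9
position: [0.4832, -0.0635, 0.137]
ee_rot: [-1.087, -1.36, 1.374]
contact_force: [4.1, -1.3, -10.7]
opening: 0.0232
```

```bash
python3 s.py 240 .1455 .128
```

```text
t 7.9 loc [-0.0773 -0.1332  0.137 ] r/deg 0.1541 -120.1 F [  4.1  -1.3 -10.7] open 0.0232 tilt [-0.013 -0.    -1.   ]
dist 0.0124 tool shift scaled [-0.0007  0.0148 -0.0144] turn deg 0.3 scaled 0.0026
F rad/tan/z -3.698866549740537 2.1132462612995404 -10.72006496976909 tool angle vs arc 0.45
```

Emit:
step_arm(plan="0 0.004 -0.0035 0 0.1;0 0.004 -0.0035 0 0.1;0 0.004 -0.003 0 0.1;0 0.003 -0.002 0 0.1;0 0 0 0 0.1")

```text
clock: 8.4
position: [0.4893, -0.0619, 0.128]
ee_rot: [-1.088, -1.356, 1.375]
contact_force: [2.8, -2.1, -8.0]
opening: 0.0234
```

```bash
python3 s.py 240 .1455 .128
```

```text
t 8.4 loc [-0.0744 -0.1276  0.128 ] r/deg 0.1477 -120.2 F [ 2.8 -2.1 -8. ] open 0.0234 tilt [-0.015 -0.002 -1.   ]
dist 0.0023 tool shift scaled [-0.001  -0.     -0.0037] turn deg 0.2 scaled 0.0018
F rad/tan/z -2.3176698832775706 2.6838040287027467 -7.9902365077752595 tool angle vs arc 0.45
```

Emit:
step_arm(plan="0 0 0 0 0.5;0 0 0 0 0.6;0 0 0 0 0.7;0 0 0 0 0.7;0 0 0 0 0.7")

```text
clock: 8.9
position: [0.491, -0.0601, 0.1314]
ee_rot: [-1.089, -1.364, 1.372]
contact_force: [0.7, -0.6, 0.2]
opening: 0.0599
```

```bash
python3 s.py 240 .16 .25; python3 - <<'E'
from h import *
o=arm.get_obs()
E
```

```text
t 8.9 loc [-0.0746 -0.1252  0.1314] r/deg 0.1458 -120.8 F [ 0.7 -0.6  0.2] open 0.0599 tilt [-0.009  0.001 -1.   ]
dist 0.1195 tool shift scaled [-0.0026 -0.1975  0.0254] turn deg 0.4 scaled 0.0031
F rad/tan/z -0.5962945918712843 0.7215804894337104 0.16750362802469604 tool angle vs arc 1.16
```

Free of the knob. I'll raise the hand and back off outwards, then check that the plunger has seated.

Emit:
step_arm(plan="0 -0.04 0.008 0 0.7;0 -0.08 0.008 0 0.7;0 -0.08 0.01 0 0.7;0 -0.03 0.08 0 0;0 0 0.08 0 0;0 0 0.08 0 0;0 0 0 0 0")

```text
clock: 9.6
position: [0.3348, -0.0949, 0.2762]
ee_rot: [-1.088, -1.367, 1.374]
contact_force: [-0.5, -0.7, -0.6]
opening: 0.0013
```

```bash
python3 - <<'E'
from h import *
import cv2
go(W(-.2,.103,.2),90)
a=arm.snapshot("top")[170:300,230:380,::-1];b=arm.snapshot("side")[180:310,215:365,::-1]
a=cv2.resize(a,(400,347),interpolation=3);b=cv2.resize(b,(400,347),interpolation=3);cv2.imwrite("pics/p2.png",np.hstack([a,b]))
k=cyl(.1403,240,.1395);print("top-end centre pred in crop", (proj("top",k)-[230,170])*400/150, (proj("side",k)-[215,180])*400/150+[400,0])
k=cyl(.1403+.0046,240,.1395+.0066);print("if riding",(proj("top",k)-[230,170])*400/150, (proj("side",k)-[215,180])*400/150+[400,0])
E
```

```text
t 9.6 loc [-0.1538 -0.2642  0.2762] r/deg 0.3057 -120.2 F [-0.5 -0.7 -0.6] open 0.0013 tilt [-0.007  0.001 -1.   ]
dist 0.3778 tool shift scaled [ 0.3673  0.1245 -0.4961] turn deg 60.6 scaled 0.5048
top-end centre pred in crop [[282.50337576 273.58000483]] [[720.12662146 122.99209904]]
if riding [[283.80091673 277.89877983]] [[724.64830121 118.78465084]]
```

View pics/p2.png

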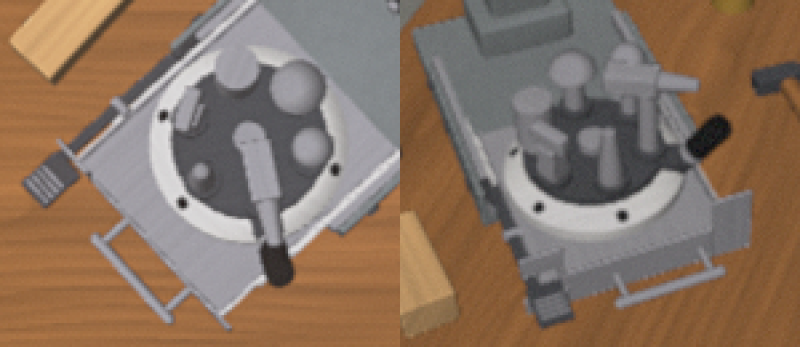

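The plunger is now at the right: knob end at about (280,275) in the top half and (720,123) in the side half. Both fit the seated prediction at 240°. I'll check with the knob's centroid, then move to the lever.

```bash
python3 - <<'E'
from h import *
import cv2
b=arm.snapshot("side").astype(int);a0=cv2.imread("pics/side0.png")[:,:,::-1].astype(int)
def cen(im,c):
    y,x=np.mgrid[:480,:640];m=(im.max(2)<45)&(np.hypot(x-c[0],y-c[1])<13);return np.array([x[m].mean(),y[m].mean()]),m.sum(),np.hypot(*np.array([x[m].max()-x[m].min(),y[m].max()-y[m].min()]))
print("start",cen(a0,proj("side",cyl(.126,180,.119))[0]),proj("side",cyl(.126,180,.119)))
for s in(0,.004,.008):
  for d in(239,240,241):
    k=proj("side",cyl(.126+s*.574,d,.119+s*.819))[0];print(s,d,k.round(2))
print("now",cen(b,proj("side",cyl(.126,240,.119))[0]))
go(W(-.185,.103,.2),90)
E
```

```text
start (array([301.48387097, 256.04301075]), np.int64(93), np.float64(15.556349186104045)) [[301.43582494 257.07581591]]
0 239 [329.76 231.48]
0 240 [329.86 230.94]
0 241 [329.95 230.4 ]
0.004 239 [330.58 230.73]
0.004 240 [330.69 230.18]
0.004 241 [330.77 229.63]
0.008 239 [331.41 229.98]
0.008 240 [331.51 229.42]
0.008 241 [331.6  228.86]
now (array([330.3358209 , 230.94029851]), np.int64(134), np.float64(20.518284528683193))
t 9.75 loc [-0.1511 -0.2609  0.275 ] r/deg 0.3016 -120.1 F [-0.2 -0.3  0.2] open 0.0 tilt [-0.007  0.002 -1.   ]
dist 0.3731 tool shift scaled [ 0.346   0.1228 -0.502 ] turn deg 60.7 scaled 0.5055
```

Emit:
step_arm(plan="0.044 0.003 -0.0635 0 0;0.044 0.003 -0.0635 0 0;0.044 0.003 -0.0635 0 0;0.044 0.003 -0.0635 0 0;0.044 0.003 -0.0635 0 0;0.044 0.003 -0.0635 0 0;0.044 0.003 -0.0635 0 0;0 0 0 0.07 0;0 0 0 0.07 0;0 0 0 0.07 0;0 0 0 0.07 0;0 0 0 0.07 0")

```text
clock: 10.95
position: [0.5786, 0.1664, 0.2421]
ee_rot: [-1.404, -0.794, 0.831]
contact_force: [-0.2, -0.3, 0.1]
opening: -0.0003
```

Emit:
step_arm(plan="0 0 0 0.07 0;0 0 0 0.07 0;0 0 0 0 0")

```text
clock: 11.25
position: [0.5809, 0.17, 0.2368]
ee_rot: [-1.484, -0.559, 0.605]
contact_force: [0.6, 0.8, -0.1]
opening: -0.0002
```

```bash
python3 - <<'E'
from h import *
print(go(W(-.167,.103,.09),90).round(3))
E
```

```text
t 11.25 loc [-0.1844  0.0961  0.2368] r/deg 0.2079 152.5 F [ 0.6  0.8 -0.1] open -0.0002 tilt [-0.03  -0.004 -1.   ]
dist 0.148 tool shift scaled [ 0.0173  0.2438 -0.0333] turn deg 0.4 scaled 0.0035
[[ 0.735 -0.03  -0.678]
 [ 0.678 -0.004  0.735]
 [-0.025 -1.     0.017]]
```

Emit:
step_arm(plan="0.006 0.06 -0.008 0 0;0.006 0.06 -0.008 0 0;0.005 0.06 -0.008 0 0;0 0.04 -0.006 0 0;0 0.01 0 0 0;0 0 0 0 0")

```text
clock: 11.85
position: [0.6, 0.1677, 0.0892]
ee_rot: [-1.477, -0.577, 0.627]
contact_force: [-1.0, 0.1, 0.5]
opening: 0.0003
```

```bash
python3 - <<'E'
from h import *
go(W(-.165,.103,.058),90)
import cv2
a=arm.snapshot("side")[220:320,220:350,::-1];cv2.imwrite("pics/p3.png",cv2.resize(a,(520,400),interpolation=3))
E
```

```text
t 11.85 loc [-0.1699  0.1087  0.0892] r/deg 0.2017 147.4 F [-1.   0.1  0.5] open 0.0003 tilt [-0.032 -0.004 -0.999]
dist 0.0321 tool shift scaled [-0.0084  0.052  -0.0089] turn deg 1.9 scaled 0.0158
```

View pics/p3.png

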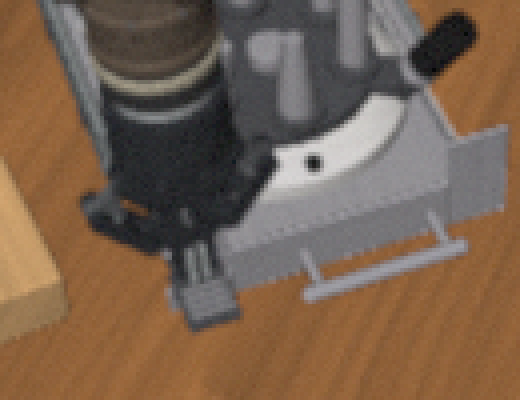

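The shut fingers stand just over the inner part of the ribbed pad (its visible front is at (208,303)). I'll press down.

Emit:
step_arm(plan="-0.008 0.02 -0.002 0.015 0;0 0.012 -0.001 0 0;0 0.01 0 0 0;0 0.008 0 0 0;0 0.005 0 0 0;0 0 0 0 0")

```text
clock: 12.5
position: [0.5999, 0.164, 0.0611]
ee_rot: [-1.485, -0.561, 0.594]
contact_force: [-3.6, -0.1, 6.1]
opening: 0.0
```

```bash
python3 - <<'E'
from h import *
print(go(W(-.155,.103,.056),90).round(3))
E
```

```text
t 12.5 loc [-0.1672  0.1061  0.0611] r/deg 0.198 147.6 F [-3.6 -0.1  6.1] open 0.0 tilt [-0.022 -0.001 -1.   ]
dist 0.0136 tool shift scaled [-0.0051  0.0083 -0.0204] turn deg 0.1 scaled 0.0007
[[ 0.739 -0.022 -0.673]
 [ 0.674 -0.001  0.739]
 [-0.017 -1.     0.014]]
```

Emit:
step_arm(plan="-0.004 0.008 0 0 0;0 0.005 0 0 0;0 0.003 0 0 0;0 0 0 0 0")

```text
clock: 12.9
position: [0.6, 0.1635, 0.0562]
ee_rot: [-1.485, -0.568, 0.588]
contact_force: [-3.6, -0.3, 7.8]
opening: 0.0003
```

```bash
python3 - <<'E'
from h import *
go(W(-.13,.103,.056),90)
E
```

```text
t 12.9 loc [-0.1668  0.1059  0.0562] r/deg 0.1975 147.6 F [-3.6 -0.3  7.8] open 0.0003 tilt [-0.015  0.002 -1.   ]
dist 0.0369 tool shift scaled [-0.005  -0.0003 -0.0612] turn deg 0.1 scaled 0.001
```

Emit:
step_arm(plan="-0.001 0.002 -0.015 0 0;-0.001 0.001 -0.015 0 0;0 0.001 -0.015 0 0;0 0.001 -0.015 0 0;0 0.001 -0.015 0 0;0 0 0 0 0")

```text
clock: 13.5
position: [0.6292, 0.1322, 0.0588]
ee_rot: [-1.478, -0.575, 0.587]
contact_force: [0.9, -4.5, 7.4]
opening: 0.0006
```

```bash
python3 - <<'E'
from h import *
go(W(-.014,.103,.056),90)
E
```

```text
t 13.5 loc [-0.124   0.1064  0.0588] r/deg 0.1633 139.4 F [ 0.9 -4.5  7.4] open 0.0006 tilt [-0.012  0.01  -1.   ]
dist 0.11 tool shift scaled [-0.0067  0.0019 -0.1833] turn deg 0.4 scaled 0.003
```

Emit:
step_arm(plan="-0.001 0.003 -0.025 0 0;-0.001 0.001 -0.025 0 0;0 0.001 -0.025 0 0;0 0.001 -0.025 0 0;0 0.001 -0.025 0 0;0 0 0 0 0")

```text
clock: 14.1
position: [0.6795, 0.078, 0.0602]
ee_rot: [-1.472, -0.581, 0.585]
contact_force: [2.7, -2.5, 6.7]
opening: -0.0002
```

```bash
python3 - <<'E'
from h import *
go(W(-.014,.103,.056),90)
import cv2
a=arm.snapshot("side")[150:310,190:350,::-1];b=arm.snapshot("top")[100:300,220:420,::-1];cv2.imwrite("pics/p4.png",np.hstack([cv2.resize(a,(400,400),interpolation=3),cv2.resize(b,(400,400),interpolation=3)]))
E
```

```text
t 14.1 loc [-0.05    0.1072  0.0602] r/deg 0.1182 115.0 F [ 2.7 -2.5  6.7] open -0.0002 tilt [-0.009  0.016 -1.   ]
dist 0.0365 tool shift scaled [-0.0076  0.0059 -0.06  ] turn deg 0.6 scaled 0.0047
```

View pics/p4.png

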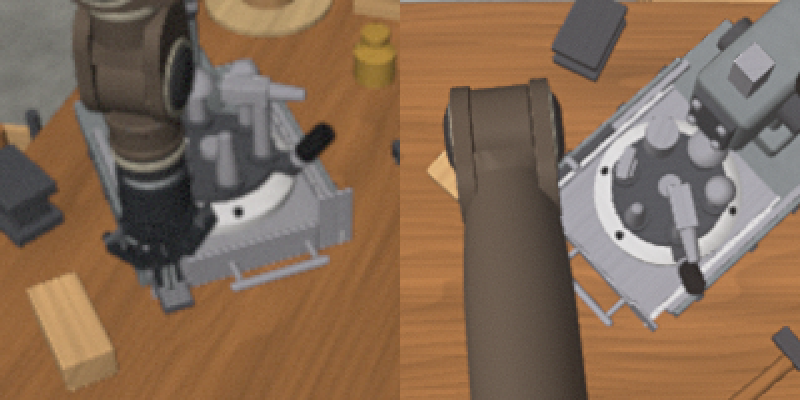

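The tray is about 104 mm in and moving freely. The wrist is clear of the press head and the pine block. I'll push the rest of the way.

Emit:
step_arm(plan="-0.002 0 -0.02 0 0;-0.002 0 -0.02 0 0;-0.001 0 -0.015 0 0;0 0 -0.008 0 0;0 0 -0.005 0 0;0 0 0 0 0")

```text
clock: 14.8
position: [0.7034, 0.0521, 0.0649]
ee_rot: [-1.458, -0.587, 0.584]
contact_force: [0.1, -3.1, 4.5]
opening: -0.0001
```

```bash
python3 - <<'E'
from h import *
go(W(-.014,.103,.056),90)
E
```

```text
t 14.8 loc [-0.0148  0.1075  0.0649] r/deg 0.1085 97.8 F [ 0.1 -3.1  4.5] open -0.0001 tilt [-0.009  0.03  -0.999]
dist 0.01 tool shift scaled [-0.0077  0.0146 -0.0016] turn deg 0.9 scaled 0.0071
```

Emit:
step_arm(plan="-0.002 -0.012 -0.004 0 0;-0.002 -0.012 -0.006 0 0;0 -0.01 -0.006 0 0;0 0 -0.008 0 0;0 0 -0.01 0 0")

```text
clock: 15.3
position: [0.7019, 0.049, 0.0813]
ee_rot: [-1.418, -0.577, 0.602]
contact_force: [-19.5, 17.3, 10.6]
opening: -0.0002
```

```bash
python3 - <<'E'
from h import *
go(W(-.014,.103,.085),90)
print(arm.get_obs()["joint_positions"].round(2))
E
```

```text
t 15.3 loc [-0.0135  0.1043  0.0813] r/deg 0.1051 97.4 F [-19.5  17.3  10.6] open -0.0002 tilt [-0.04   0.058 -0.998]
dist 0.004 tool shift scaled [-0.002  -0.0062  0.0014] turn deg 1.4 scaled 0.0117
[0.04 0.53 0.18 1.26 0.06 0.85]
```

The reaction reached 26 N against the stop, so the tray is home. I'll back off, rise and check.

Emit:
step_arm(plan="0 -0.005 0.008 0 0;0 -0.01 0.012 0 0;0 -0.02 0.015 0 0;0 -0.05 0.02 0 0;0 -0.08 0.03 0 0;0 -0.08 0.05 0 0;0 -0.06 0.08 0 0;0 0 0.08 0 0;0 0 0.08 0 0;0 0 0.08 0 0;0 0 0 0 0")

```text
clock: 16.4
position: [0.5241, 0.232, 0.2865]
ee_rot: [-1.423, -0.584, 0.588]
contact_force: [-0.9, -0.5, 0.1]
opening: 0.0001
```

```bash
python3 - <<'E'
from h import *
go(W(-.014,.103,.085),90)
import cv2
a=arm.snapshot("side")[150:310,190:350,::-1];b=arm.snapshot("top")[100:300,220:420,::-1];cv2.imwrite("pics/p5.png",np.hstack([cv2.resize(a,(400,400),interpolation=3),cv2.resize(b,(400,400),interpolation=3)]))
for n,P in(("pad tip mid",W(-.197+.14,.103,.07)),("knob",W(.14-.063,-.109,.119)),("hole180",W(.14-.09,0,.07)),("hole120",W(.14-.045,.078,.07))):
    print(n,(proj("side",P)-[190,150])*2.5,(proj("top",P)-[220,100])*2+[400,0])
E
```

```text
t 16.4 loc [-0.2685  0.0958  0.2865] r/deg 0.2851 160.4 F [-0.9 -0.5  0.1] open 0.0001 tilt [-0.026  0.059 -0.998]
dist 0.3247 tool shift scaled [-0.0029  0.3092 -0.4441] turn deg 1.1 scaled 0.0093
pad tip mid [[171.74712507 281.20293274]] [[523.24581364 217.72028076]]
knob [[304.07074229 127.7082107 ]] [[708.62771465 261.95013944]]
hole180 [[228.34777942 195.24289504]] [[634.64970608 220.51282681]]
hole120 [[155.19400821 188.52506074]] [[619.86087947 155.89786561]]
```

View pics/p5.png

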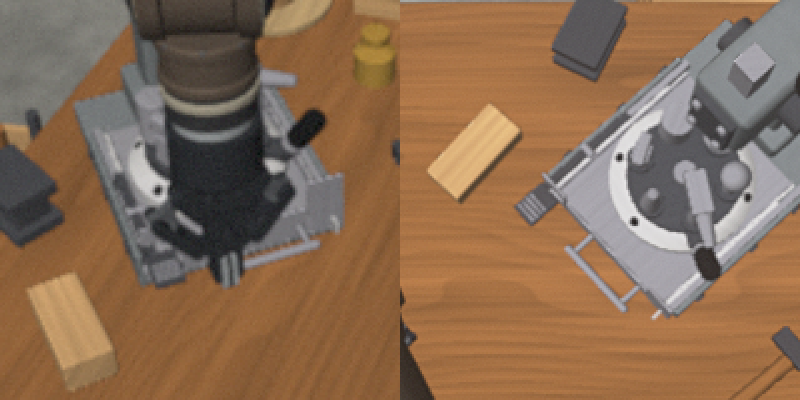

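The holes are at (620,157) and (634,221) against predictions of (620,156) and (635,221), so the tray is home. The side view of the lever is blocked, so I'll clear the arm and check the lever and knob.

Emit:
step_arm(plan="0 0 0.08 0 0;0 0 0.08 0 0;0 0 0.08 0 0;0 0 0.08 0 0;0 0 0 0 0;0 0 0 0 0")

```text
clock: 17.1
position: [0.3994, 0.3693, 0.2961]
ee_rot: [-1.432, -0.574, 0.574]
contact_force: [0.8, 0.1, -0.2]
opening: 0.0
```

```bash
python3 - <<'E'
from h import *
import cv2
s=arm.snapshot("side");cv2.imwrite("pics/p6.png",cv2.resize(s[150:290,200:340,::-1],(560,560),interpolation=3))
im=s.astype(int)
for t in(.136,.14):
  for dz in(0,.004,.008):
    print(t,dz,proj("side",W(t+(-.5)*(.126+dz*.574),-.866*(.126+dz*.574),.119+dz*.819)).round(2))
c=proj("side",W(.077,-.109,.119))[0];y,x=np.mgrid[:480,:640];m=(im.max(2)<45)&(np.hypot(x-c[0],y-c[1])<13);print("knob",x[m].mean(),y[m].mean(),m.sum())
for z in(.07,.055):
  print("pad outline crop z",z,[((proj("side",W(.14-.172+a,.103+b,z))[0]-[200,150])*4).round(0) for a,b in((-.025,.018),(-.025,-.018),(.025,-.018))])
E
```

```text
0.136 0 [[312.15 201.87]]
0.136 0.004 [[312.89 201.11]]
0.136 0.008 [[313.63 200.34]]
0.14 0 [[311.66 201.07]]
0.14 0.004 [[312.4  200.31]]
0.14 0.008 [[313.14 199.54]]
knob nan nan 0
pad outline crop z 0.07 [array([210., 457.]), array([259., 443.]), array([239., 395.])]
pad outline crop z 0.055 [array([212., 472.]), array([261., 457.]), array([241., 409.])]<stdin>:8: RuntimeWarning: Mean of empty slice.
  ret = ret.dtype.type(ret / rcount)
```

View pics/p6.png

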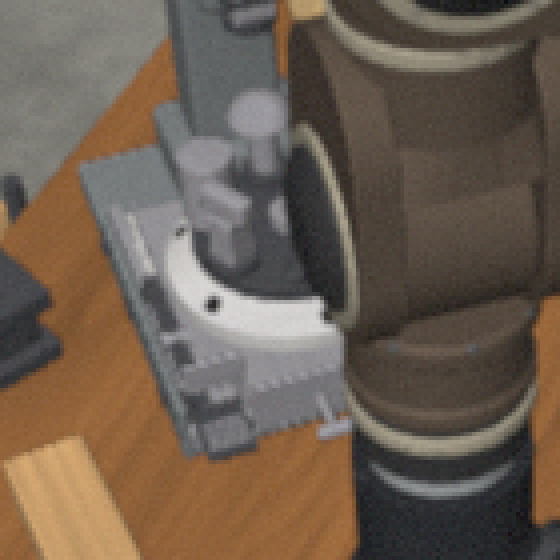

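The lever pad's front edge is at about (208,450) to (256,437). That is the "up" position (a pressed pad would be about 15 px lower). I'm handing in.

```bash
python3 -c "
from h import *
print(arm.get_obs()['contact_force'],abs(arm.get_obs()['qvel']).max());print(arm.close_job())"
```

```text
[0.87206779 0.43688353 0.48859594] 0.027718699205345303
the job is handed in; nothing more can be done
None
```

I drew the plunger, swung the die table one hole anticlockwise and locked it. I then pressed the release lever, pushed the tray home and withdrew the arm. The job was handed in at about 17 s of the 54 s allowed; it reported no verdict.

**What the last checks showed:**
- **Die table:** the index holes sit within about 1 px of where they should be with the tray 140 mm in.
- **Plunger:** after I let go, the knob's image position fitted a pin seated at the new hole to within about 2 mm. With the tray home it was only judged by eye, and it looked seated.
- **Tray:** it met its stop with about 26 N of reaction.
- **Lever:** the pad's edge is at the "up" position, and the robot touched nothing.
- **Tools:** the pine block and hammer looked unmoved. I did not check the other tools again.

**What failed or disagreed:**
- **Knob measurement:** the last numeric knob check gave no value because the arm was in the way.
- **Grip reading:** the gripper read 23–25 mm on the 29 mm knob, but the spring force showed that the grip held.

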